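Brush out a beaker and hang the brush up again

ROBOT

A 6-joint arm with a two-finger parallel gripper is mounted at the origin on a cart in front of the work surface, level with it; the furniture and walls round the work are solid. World frame = base frame: x ahead of the robot, y to its left, z up, the work surface at z = 0. Lengths are in m, angles in rad, forces in N, time in s.
With the tool pointing down it reaches from about 0.25 to 0.775 m from the base axis. Payload 4 kg.
Tool frame: the origin (TCP) lies between the finger pads; the fingertips stand 14 mm ahead of it and the grasp point (between the pads) lies 5 mm behind it (tip_reach is the distance from the TCP to the fingertips, in m); z points along the fingers, y is the line along which they close (so a half turn about z gives the same grasp; the last joint's range is limited). The gripper opens to 94 mm and grips with 3 to 60 N. Pads are 16 mm wide; open, the fingers measure 119 mm over their backs; the gripper's body (75 mm by 177 mm) begins 78 mm behind the grasp point.
Start: joints at [1.066, 0.087, 1.371, -0, 1.684, -0.103], TCP at [0.215, 0.506, 0.22] pointing down, gripper open.
Joint ranges: [-3.1, 3.1], [-0.76, 2.03], [0.27, 2.55], [-1.08, 4.22], [0.17, 2.65], [-2.57, 2.57]. Speed limits (rad/s): [2.79, 2.79, 3.14, 3.14, 3.14, 3.14].

INTERFACE

Orientations are given as [roll, pitch, yaw] about the fixed x, y, z axes, in that order (R = Rz(yaw) Ry(pitch) Rx(roll)).
In Python, from bench import * gives the robot as it stands. The module is installed in compiled form; this text tells all that it offers.
- The arm moves only by the tool servo_tool, never from a script. Its argument "targets" is a list of rows, each a list of 4 numbers: the shift along the tool's x, y, z in cm, then the turn about the tool's z in degrees. A call has 1 to 8 rows; each row is the pose to reach, as a shift and turn from the pose commanded when the call began, along the tool's axes at that moment; what a row does not reach only later rows make up. A row lasts 1/8 s, in which the tool goes at most 62.5 mm and 10.7 degrees, less where a joint would pass 70% of its speed; a pose out of reach is approached as far as the arm can. A call with a gripper value outside its range is refused whole. "claw" is the closure in counts, from 0 (fully open) to 255 (shut), set as the call begins (left out, the last holds). The fingers move at their own pace and stop on an object; the grip force is fixed at half the most. Time passes only in rows, so rows that repeat a pose let the fingers close. It gives the time, the measured TCP pose, the force, the opening and the grip force at its end, in the units of the state.
- get_obs(): the state, without advancing time (a new reading comes with each control period).
- snapshot(name): name is "scene" or "side" or "wrist"; returns the picture (420x560x3 uint8, blue, green, red); there is no depth.
- camera_model(name): a dict with "camera_matrix" (3x3 intrinsics, pixels), "k1" (the pictures are not rectified: a ray, as slopes to the right and down, at radius r is drawn at 1 + k1 r^2 times it, then the intrinsics apply), "camera_from_world" (4x4, takes a point from world to camera coordinates). Camera axes: x right, y up, looking along -z (the intrinsics and any distortion apply to the point x, -y, -z); pixel columns grow to the right and rows downward; lengths in m; the calibration is good to about 2 mm. A picture is of the moment at which its call begins: read the wrist's pose just before it. camera_model takes no time and is no camera call; for the wrist camera it gives the pose at the moment of the call.
- close_job(): hands the job in; it is judged then, once.
The state is a dict: "time": time; "joint_positions": joint angles; "qvel": joint speeds; "joint_torque": joint torques, N m; "tool_pos": TCP position; "ee_rot": TCP orientation; "wrist_force": force on the tool from outside, world axes, zero at the start; "wrist_torque": the same for the moment, N m; "width": finger opening in m; "finger_force": force on a finger pad.
Only numpy, scipy, OpenCV 4.12 (cv2) and the standard library are available. Lean on these libraries where they do the work, as an engineer would, in place of code of your own. Each camera call takes 0.05 s, during which the arm holds its last target. There are 200 camera calls.

TASK

Take the brush off its rack and brush out the inside of the beaker: three strokes right down to the bottom, drawing the brush up to at least half the beaker's height after each one. Then hang the brush back in the fork of its rack, hanging straight by its collar, and leave the beaker standing upright in its stand and the other things on the bench where they are.

Things in the scene. Friction and masses are not known exactly. Their poses are not given: they have to be found in the camera images.
- brush: Rigid vessel brush, white head, black handle, 196 mm long, 0.09 kg; starts hanging head down in the rack's fork. Origin at the middle of the head's lower end (the tip); z runs up the brush to the handle. Head 0 to 82 mm above the tip: solid core 41 mm across, lower end tapered to 26 mm over 12 mm, with white bristles to 49 mm that meet no resistance.
- brush_collar (a point): Centre of the underside of the brush's round collar (36 mm across, 6 mm thick), 125 mm above the tip; below it a steel shaft 10 mm across runs down to the head (82 to 125 mm above the tip). Axes as the brush.
- brush_grip (a point): Middle of the brush's square handle, 165 mm above the tip: 20 x 20 mm, from 131 to 196 mm above the tip, flat faces square to the brush's x and y axes. A good place to hold it from above. Axes as the brush.
- rack: Fixed steel brush rack, 150 mm high. Origin on the bench straight under the middle of the hanging place. Its -x axis points out of the open end of its fork; a column 60 mm wide stands behind (front face at x = +40 mm). Base plate 125 x 100 mm (x from -51 to +75 mm), 10 mm thick. The fork is described at hang_point.
- hang_point (a point): Middle of the hanging place, 145 mm above the rack's origin, at the tops of two level prongs with a 16 mm slot between, open at the -x end (x = -31 mm). The collar rests on them; a 5 mm lip stands on each end (x -31 to -26 mm). The head does not pass the slot: lift the brush over 5 mm, move it out along -x (75 mm clears the head); hang it in reverse order. Axes as the rack.
- beaker: Clear glass beaker, 72 mm in diameter, 97 mm high, about 54 mm wide inside, open at the top, 0.11 kg, loose; stands upright in its stand. Origin at the centre of its underside, z up out of its mouth.
- beaker_floor (a point): Centre of the beaker's inner floor, 2 mm above its underside; axes as the beaker.
- beaker_stand: Fixed round steel stand 108 mm in diameter: a 6 mm plate, on which the beaker stands, with a ring 86 mm in outer diameter up to 27 mm that keeps the beaker within about 2.5 mm of centre. Origin on the bench at its centre, z up.
- pen: Marker pen 128 mm long with a black cap, lying on the bench: leave alone.
- pliers: Blue-handled wire cutters 167 mm long, lying on the bench: leave alone.
- jar: Sample jar with black lid, 66 mm in diameter, 90 mm high: leave alone.
- timer: White digital timer 66 x 66 x 19 mm, lying on the bench: leave alone.
- mass: Calibration mass 38 mm in diameter, 66 mm high: leave alone.
There are look-alikes about, which are no part of the job. What is shaped like the beaker_stand but pink or yellow is not meant.

How it is judged:
By the outcome, as a careful person would: the job done as asked, in the order asked, and still so for the second after the job is handed in, with the robot touching nothing.
It also fails if it takes over 64 s, if anything falls off the work surface, if the arm or the gripper's body presses on something with over 40 N, if the wrist force passes 120 N, or if a joint passes its speed limit or range.

## Working session

There is one attempt and no reset: what is moved stays moved. The work goes in short steps, Python scripts to look and compute and a tool call to move; the robot and the scene stay as the last step left them, time stands still between calls to the robot, and variables do not carry over. Pictures are saved under pics/ and viewed, at most 13 in all, crops included, and the job is handed in when it is done.

Besides the shell and the picture viewer there is one more tool, called after "Call:" as name(argument=value, ...), one argument or row to a line, values as JSON. servo_tool: Moves the arm, as the interface text tells. Its arguments: {"type":"object","properties":{"targets":{"type":"array"},"claw":{"type":"number"}},"required":["targets"]}

```bash
mkdir -p pics; cat > h.py <<'E'
import numpy as np, cv2
from bench import *
def ray(m,u,v):
    K=m["camera_matrix"];k=m["k1"]
    x=(u-K[0][2])/K[0][0];y=(v-K[1][2])/K[1][1]
    rd=np.hypot(x,y);r=rd
    for _ in range(30): r=rd/(1+k*r*r)
    s=1/(1+k*r*r)
    T=np.array(m["camera_from_world"]);R=T[:3,:3]
    d=R.T@np.array([x*s,-y*s,-1]);o=-R.T@T[:3,3]
    return o,d/np.linalg.norm(d)
def onz(m,u,v,z):
    o,d=ray(m,u,v);return o+d*(z-o[2])/d[2]
def proj(m,p):
    T=np.array(m["camera_from_world"]);K=np.array(m["camera_matrix"])
    c=T[:3,:3]@np.array(p)+T[:3,3];x,y=c[0]/-c[2],-c[1]/-c[2]
    f=1+m["k1"]*(x*x+y*y)
    return K[0,0]*x*f+K[0,2],K[1,1]*y*f+K[1,2]
E
python3 - <<'E'
from h import *
for n in("scene","side"):
    cv2.imwrite(f"pics/{n}0.png",cv2.resize(snapshot(n),(784,588)))
    m=camera_model(n);T=np.array(m["camera_from_world"]);print(n,(-T[:3,:3].T@T[:3,3]).round(3),m["k1"])
o=get_obs();print(o["time"],o["tool_pos"],o["ee_rot"],o["width"])
E
```

```text
scene [ 0.028 -0.483  1.553] -0.011151476248167735
side [0.646 1.488 0.937] -0.12820045337670247
0.1 [0.21486225 0.50579402 0.21842598] [-3.13961461e+00 -1.85184219e-04  2.73983175e+00] 0.09394693072218775
```

View pics/scene0.png

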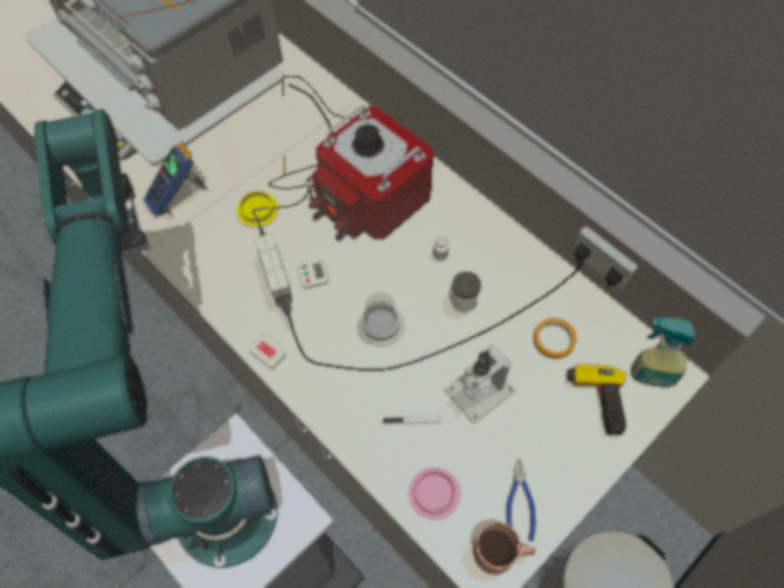

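View pics/side0.png

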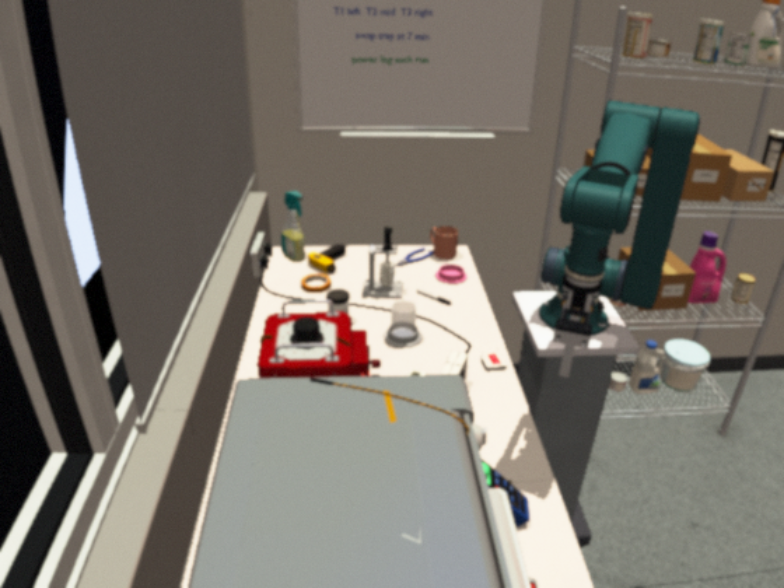

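The scene shows the grey stand with the beaker at (380,318) and the rack with the black-handled brush at (482,380). The pink ring (434,493) and yellow ring (257,208) are look-alikes; the grey one holding the beaker is the one meant. I'll confirm this in one enlarged crop.

```bash
python3 - <<'E'
from h import *
a=snapshot("scene");b=snapshot("side");cv2.imwrite("a.png",a);cv2.imwrite("b.png",b)
# scene crop x245..385,y195..305 ; side crop 240..340 x 155..255
A=cv2.resize(a[195:305,245:385],None,fx=4,fy=4,interpolation=cv2.INTER_CUBIC)
B=cv2.resize(b[155:255,225:345],None,fx=4,fy=4,interpolation=cv2.INTER_CUBIC)
A=A[:, :]; 
h=np.zeros((440,560+0,3),np.uint8);h[:]=A
cv2.imwrite("pics/c1.png",h);cv2.imwrite("pics/c2.png",B)
E
```

```text
(no output)
```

View pics/c1.png

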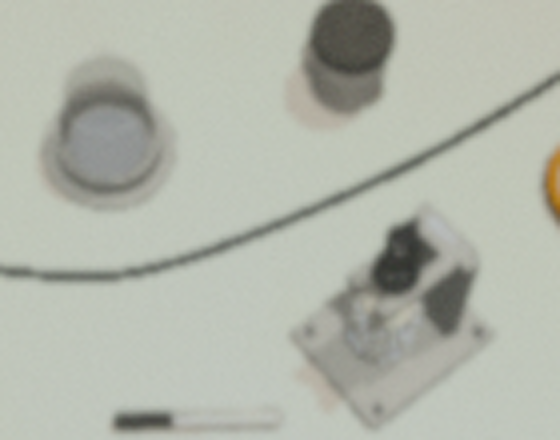

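View pics/c2.png

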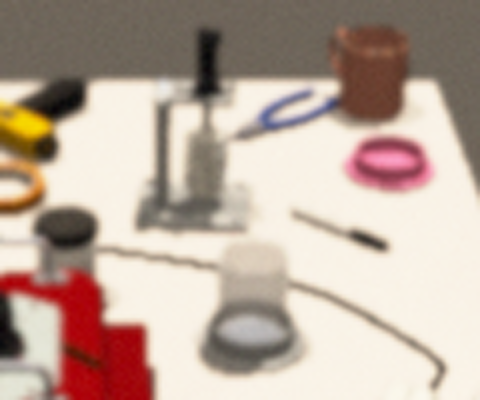

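The crop confirms the grey stand holding the clear beaker (crop 107,145). The rack base corners are near left (295,332), bottom (375,425) and right (492,332). The column is upper right of the black handle, whose top is near (405,235), and the collar is near (395,272).

```bash
python3 - <<'E'
from h import *
m=camera_model("scene");s=camera_model("side")
f=lambda u,v,z:onz(m,245+u/4,195+v/4,z)
g=lambda u,v,z:onz(s,225+u/4,155+v/4,z)
L,B,R=f(293,332,.01),f(375,427,.01),f(494,332,.01)
print("plate",L.round(3),B.round(3),R.round(3),np.linalg.norm(L-B),np.linalg.norm(B-R),"centre",((L+R)/2).round(3))
for e in (B-R,B-L,L-B): print(np.degrees(np.arctan2(e[1],e[0])))
print("handle top",f(405,232,.216).round(3),g(209,32,.216).round(3))
print("collar",f(397,272,.151).round(3),g(208,95,.148).round(3))
print("stand plate",f(107,145,.006).round(3),"ring top",f(107,143,.027).round(3), "side",g(250,345,.012).round(3))
print("beaker rim",f(106,95,.103).round(3),g(254,262,.103).round(3))
E
```

```text
plate [ 0.514 -0.125  0.01 ] [ 0.504 -0.221  0.01 ] [ 0.625 -0.233  0.01 ] 0.09656645021760399 0.12172832140922589 centre [ 0.57  -0.179  0.01 ]
174.5415037821359
-96.07214474629522
83.92785525370479
handle top [ 0.556 -0.175  0.216] [ 0.554 -0.172  0.216]
collar [ 0.555 -0.178  0.151] [ 0.555 -0.161  0.148]
stand plate [0.523 0.092 0.006] ring top [0.517 0.086 0.027] side [0.525 0.113 0.012]
beaker rim [0.521 0.087 0.103] [0.523 0.109 0.103]
```

```bash
cat >> h.py <<'E'
def shift(p,yaw=None):
    o=get_obs();r,pi,y=o["ee_rot"]
    from scipy.spatial.transform import Rotation as Ro
    R=Ro.from_euler("xyz",o["ee_rot"]).as_matrix()
    d=R.T@(np.array(p)-o["tool_pos"])*100
    t=None if yaw is None else (np.degrees(y)-yaw+180)%360-180
    return d.round(2),t
E
python3 - <<'E'
from h import *
m=camera_model("wrist");T=np.array(m["camera_from_world"]);c=-T[:3,:3].T@T[:3,3]
print(c, T[:3,:3].T@[0,0,-1],T[:3,:3].T@[0,1,0],m["camera_matrix"])
print(shift(c)); print(shift([.49,-.16,.36],174.5))
E
```

```text
[0.14359334 0.53613349 0.38400152] [ 0.24903257 -0.10632762 -0.96264075] [-0.88597409  0.3764669  -0.27078143] [[350.13782572   0.         274.92000564]
 [  0.         350.13782572 212.28552619]
 [  0.           0.           1.        ]]
(array([  7.75,  -0.03, -16.52]), None)
(array([-51.35, -50.55, -14.06]), np.float64(-17.522024362054026))
```

Call:
servo_tool(
  targets=[
    [-4, -4, -8, -8],
    [-8, -8, -14, -17.5],
    [-12, -12, -14, -17.5],
    [-16, -16, -14, -17.5],
    [-20, -20, -14, -17.5],
    [-24, -24, -14, -17.5],
    [-28, -28, -14, -17.5],
    [-32, -32, -14, -17.5],
  ],
  claw=0,
)

```text
time: 1.2
tool_pos: [0.382, 0.0912, 0.3595]
ee_rot: [3.141, 0.001, 3.046]
wrist_force: [1.5, 0.9, -0.1]
width: 0.0942
finger_force: 0.0
```

```bash
python3 - <<'E'
from h import *
print(shift([.50,-.165,.36],174.5),get_obs()["time"],get_obs()["joint_positions"])
E
```

```text
(array([-14.2 , -24.37,  -0.05]), np.float64(-0.0039285317810708875)) 1.2 [ 8.96463510e-02 -2.47227265e-01  1.40533496e+00  2.54989832e-04
  1.98255498e+00 -1.38498631e+00]
```

Call:
servo_tool(
  targets=[
    [-3, -5, 0, 0],
    [-6, -10, 0, 0],
    [-9, -15, 0, 0],
    [-12, -20, 0, 0],
    [-14.2, -24.4, 0, 0],
    [-14.2, -24.4, 0, 0],
    [-14.2, -24.4, 0, 0],
  ],
)

```text
time: 2.08
tool_pos: [0.4994, -0.1629, 0.3593]
ee_rot: [3.141, -0.001, 3.045]
wrist_force: [-0.2, -0.0, -1.0]
width: 0.094
finger_force: 0.0
```

```bash
python3 - <<'E'
from h import *
m=camera_model("wrist");a=snapshot("wrist");cv2.imwrite("w1.png",a);cv2.imwrite("pics/w1.png",cv2.resize(a,(784,588)))
import pickle;pickle.dump(m,open("w1.pkl","wb"))
print(proj(m,[.557,-.177,.216]),proj(m,[.557,-.177,.151]),get_obs()["tool_pos"])
E
```

```text
(np.float64(266.4125574526322), np.float64(262.1810806861546)) (np.float64(267.6449352425148), np.float64(238.80790871012684)) [ 0.4994025  -0.16240826  0.35982702]
```

View pics/w1.png

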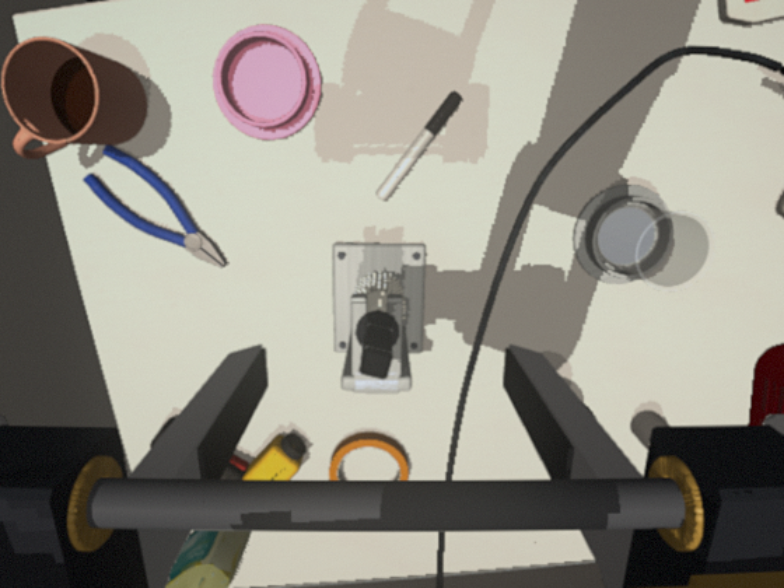

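The wrist view shows the rack plate square to the image, at (335-425, 244-350). The brush collar is at (378,330), the handle top at (376,362) and slightly turned, and the beaker in its grey stand at (628,232). I'll enlarge the handle to read its yaw.

```bash
python3 - <<'E'
from h import *
import pickle
m=pickle.load(open("w1.pkl","rb"));a=cv2.imread("w1.png")
A=cv2.resize(a[200:285,232:312],None,fx=7,fy=7,interpolation=cv2.INTER_CUBIC)
A=cv2.convertScaleAbs(A,alpha=1.8,beta=10)
cv2.imwrite("pics/w1c.png",A)
f=lambda u,v,z:onz(m,u/1.4,v/1.4,z).round(4)
c=[f(333,243,.01),f(425,243,.01)];print("front plate",c,np.linalg.norm(c[0]-c[1]),np.degrees(np.arctan2(*(c[1]-c[0])[[1,0]])))
print("handle",f(376,362,.216),"collar",f(378,330,.151))
print("stand rim ring", f(622,232,.027),"beaker rim",f(672,248,.103))
E
```

```text
front plate [array([ 0.5016, -0.2183,  0.01  ]), array([ 0.511 , -0.1213,  0.01  ])] 0.0974543995928352 84.46490900765046
handle [ 0.5535 -0.1746  0.216 ] collar [ 0.5536 -0.174   0.151 ]
stand rim ring [0.5157 0.0805 0.027 ] beaker rim [0.5198 0.0898 0.103 ]
```

View pics/w1c.png

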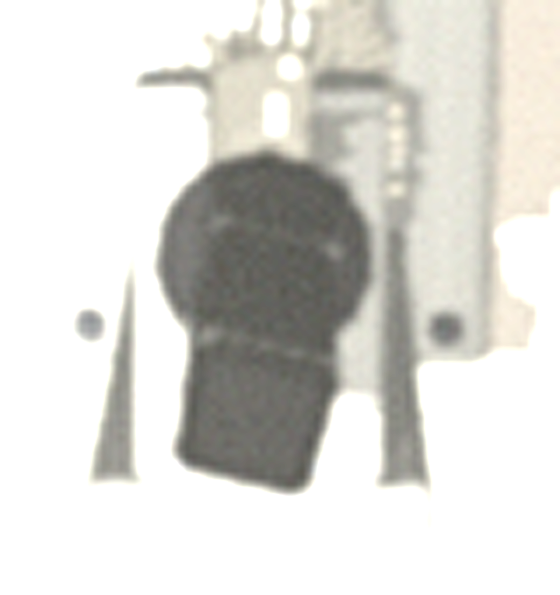

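The crop shows the collar at (265,255). The handle's top face has its near edge at (200,330)-(335,357) and far edge at (182,462)-(303,490), turned about 11° clockwise in the image.

```bash
python3 - <<'E'
from h import *
import pickle
m=pickle.load(open("w1.pkl","rb"))
f=lambda u,v,z=.216:onz(m,232+u/7,200+v/7,z)
P=[f(197,329),f(338,358),f(306,492),f(180,462)]
for i in range(4):
    e=P[(i+1)%4]-P[i];print(np.linalg.norm(e).round(4),np.degrees(np.arctan2(e[1],e[0]))%90)
print(np.mean(P,0))
b=[f(212,222,.151),f(343,250,.151)];e=b[1]-b[0];print(np.linalg.norm(e),np.degrees(np.arctan2(e[1],e[0]))%90)
print(f(265,255,.151), get_obs()["ee_rot"][2]*57.3%90)
E
```

```text
0.0195 72.00467865270225
0.0202 72.16816985129319
0.0178 69.87558102827725
0.0196 76.99059160869274
[ 0.55361013 -0.1746831   0.216     ]
0.02163211151582658 71.70128742572055
[ 0.55440084 -0.17421954  0.151     ] 84.54819896607026
```

```bash
python3 - <<'E'
from h import *
print(shift([.554,-.1747,.180],162.5))
E
```

```text
(array([-5.55, -0.71, 17.98]), np.float64(12.035342449661186))
```

Call:
servo_tool(
  targets=[
    [-3, -0.4, 4, 6],
    [-5.55, -0.7, 8, 12],
    [-5.55, -0.7, 10, 12],
    [-5.55, -0.7, 13, 12],
    [-5.55, -0.7, 16, 12],
    [-5.55, -0.7, 18, 12],
    [-5.55, -0.7, 18, 12],
  ],
)

```text
time: 3.0
tool_pos: [0.5531, -0.1737, 0.1783]
ee_rot: [3.141, -0.003, 2.838]
wrist_force: [0.4, -0.2, 0.2]
width: 0.0941
finger_force: 0.0
```

Call:
servo_tool(
  targets=[
    [0, 0, 0, 0],
    [0, 0, 0, 0],
    [0, 0, 0, 0],
    [0, 0, 0, 0],
    [0, 0, 0, 0],
    [0, 0, 0, 0],
  ],
  claw=255,
)

```text
time: 3.75
tool_pos: [0.5542, -0.1757, 0.1794]
ee_rot: [3.141, -0.0, 2.836]
wrist_force: [-0.0, -0.3, -0.8]
width: 0.0379
finger_force: 0.0
```

Call:
servo_tool(
  targets=[
    [0, 0, 0, 0],
    [0, 0, 0, 0],
    [0, 0, 0, 0],
    [0, 0, 0, 0],
    [0, 0, 0, 0],
  ],
)

```text
time: 4.38
tool_pos: [0.5542, -0.1757, 0.1794]
ee_rot: [3.141, -0.0, 2.836]
wrist_force: [-0.7, 0.3, -0.8]
width: 0.0198
finger_force: 30.0
```

Call:
servo_tool(
  targets=[
    [0, 0, -0.6, 0],
    [0, 0, -1.2, 0],
    [0, 0, -1.2, 0],
    [2, -0.42, -1.2, 0],
    [4, -0.85, -1.2, 0],
    [6.5, -1.38, -1.2, 0],
    [9, -1.9, -1.2, 0],
    [9, -1.9, -1.2, 0],
  ],
)

```text
time: 5.38
tool_pos: [0.4619, -0.1666, 0.1919]
ee_rot: [-3.142, 0.001, 2.835]
wrist_force: [0.1, 0.4, -0.7]
width: 0.0195
finger_force: 30.0
```

```bash
python3 - <<'E'
from h import *
print(shift([.46,.03,.30]),get_obs()["tool_pos"],get_obs()["width"])
E
```

```text
(array([  6.1 ,  18.69, -10.82]), None) [ 0.46186438 -0.16663656  0.19185947] 0.019463445702127814
```

Call:
servo_tool(
  targets=[
    [0, 0, -5.5, 0],
    [1, 3, -10.8, 0],
    [2.5, 8, -10.8, 0],
    [4.5, 13, -10.8, 0],
    [6.1, 18.7, -10.8, 0],
    [6.1, 18.7, -10.8, 0],
    [6.1, 18.7, -10.8, 0],
  ],
)

```text
time: 6.25
tool_pos: [0.4614, 0.0299, 0.2994]
ee_rot: [-3.141, 0.0, 2.837]
wrist_force: [-0.4, -0.8, -1.0]
width: 0.0199
finger_force: 30.0
```

```bash
python3 - <<'E'
from h import *
import pickle
m=camera_model("wrist");a=snapshot("wrist");cv2.imwrite("w2.png",a);cv2.imwrite("pics/w2.png",cv2.resize(a,(784,588)))
pickle.dump(m,open("w2.pkl","wb"))
print(get_obs()["tool_pos"],proj(m,[.521,.088,.006]),proj(m,[.521,.088,.103]))
E
```

```text
[0.46131545 0.0293024  0.29934827] (np.float64(329.2126133494245), np.float64(203.54084203501785)) (np.float64(342.5582389986863), np.float64(225.61996036508643))
```

View pics/w2.png

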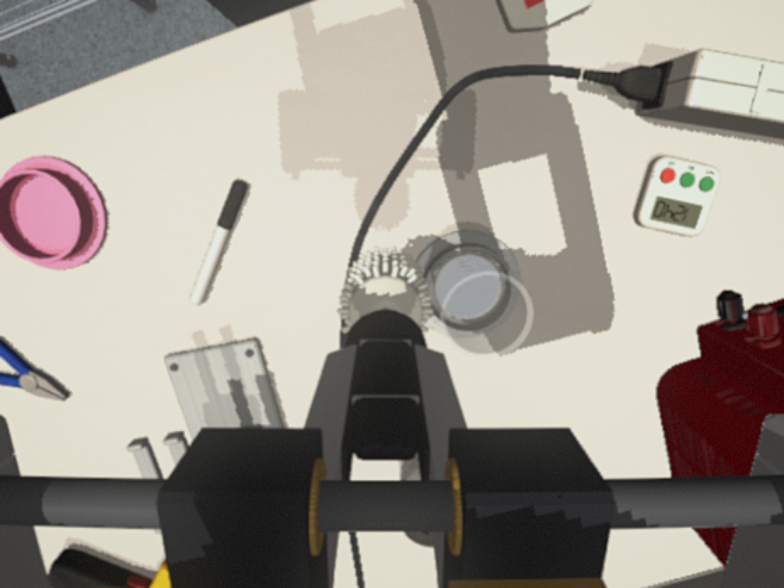

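The view shows the beaker rim circle at x 443-533, y 272-355 (centre 488,314), its floor disc near (469,283), and the brush head at (386,295).

```bash
python3 - <<'E'
from h import *
import pickle
m=pickle.load(open("w2.pkl","rb"))
f=lambda u,v,z:onz(m,u/1.4,v/1.4,z).round(4)
print("rim c",f(488,313,.103),"w",np.linalg.norm(f(443,313,.103)-f(533,313,.103)),np.linalg.norm(f(488,271,.103)-f(488,355,.103)))
print("floor",f(469,283,.008),np.linalg.norm(f(430,283,.008)-f(508,283,.008)))
# brush head check: tip expected
o=get_obs()["tool_pos"];print("brush px",np.array(proj(m,o-[0,0,.0344]))*1.4,np.array(proj(m,o-[0,0,.0744]))*1.4,np.array(proj(m,o-[0,0,.159]))*1.4)
a=cv2.imread("w2.png");g=cv2.cvtColor(a,cv2.COLOR_BGR2GRAY)
A=cv2.resize(a[150:270,285:400],None,fx=5,fy=5,interpolation=cv2.INTER_CUBIC)
cv2.imwrite("pics/w2c.png",cv2.convertScaleAbs(A,alpha=1.3))
E
```

```text
rim c [0.5207 0.0948 0.103 ] w 0.07005319407421763 0.06837090024272019
floor [0.5209 0.0958 0.008 ] 0.07517745672739934
brush px [384.12700544 344.58599609] [384.20492926 316.2235445 ] [384.31077811 277.80426619]
```

View pics/w2c.png

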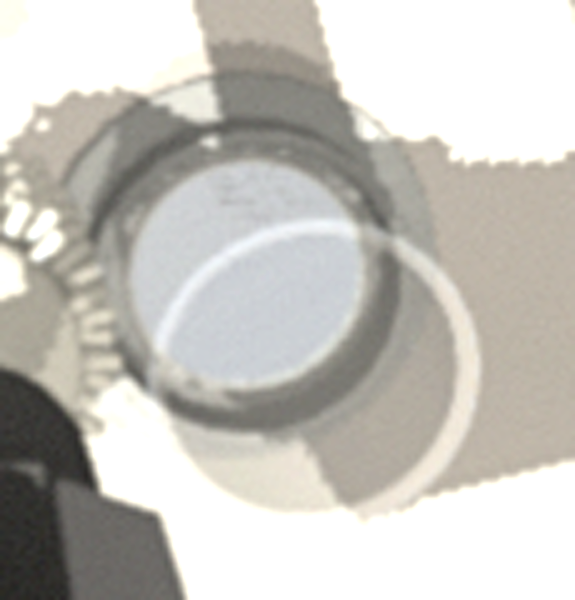

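The rim is 70 mm across and centred near (0.521, 0.092). I'll go above it with the tip just clear of the rim and compare the brush head with the rim directly.

```bash
python3 - <<'E'
from h import *
print(shift([.521,.092,.281]))
E
```

```text
(array([-3.8 ,  7.78,  1.83]), None)
```

Call:
servo_tool(
  targets=[
    [-1.3, 2.6, 0, 0],
    [-2.6, 5.2, 0, 0],
    [-3.8, 7.8, 1, 0],
    [-3.8, 7.8, 1.8, 0],
    [-3.8, 7.8, 1.8, 0],
    [-3.8, 7.8, 1.8, 0],
  ],
)

```text
time: 7.05
tool_pos: [0.5203, 0.0917, 0.282]
ee_rot: [3.142, 0.001, 2.834]
wrist_force: [-1.2, -0.1, -0.9]
width: 0.0196
finger_force: 30.0
```

```bash
python3 - <<'E'
from h import *
import pickle
m=camera_model("wrist");a=snapshot("wrist");cv2.imwrite("w3.png",a)
pickle.dump(m,open("w3.pkl","wb"))
o=get_obs()["tool_pos"];print(o,proj(m,[.521,.092,.103]),proj(m,o-[0,0,.159]))
A=cv2.resize(a[150:270,200:350],None,fx=5,fy=5,interpolation=cv2.INTER_CUBIC)
cv2.imwrite("pics/w3c.png",cv2.convertScaleAbs(A,alpha=1.3))
E
```

```text
[0.52040312 0.09193432 0.28226505] (np.float64(275.53051570324743), np.float64(194.15922610725266)) (np.float64(275.33111887641917), np.float64(198.3235109884225))
```

View pics/w3c.png

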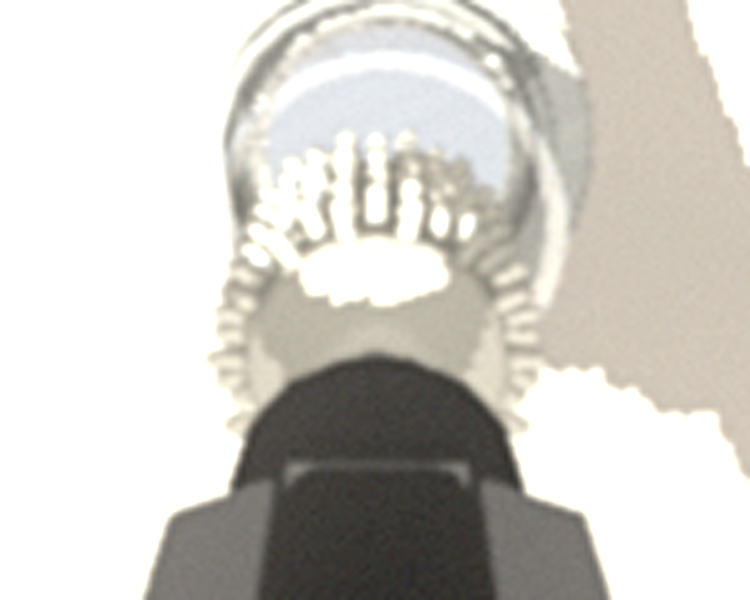

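The view shows the front rim arc topping out at (395,50), with its right edge at x≈570 near y 210. The brush axis is at x≈377, so the beaker is a few mm to the image right.

```bash
python3 - <<'E'
from h import *
import pickle
m=pickle.load(open("w3.pkl","rb"))
t=np.linspace(0,2*np.pi,720)
for c in [(.521,.092),(.521,.095),(.521,.098),(.518,.095),(.524,.095)]:
  for r in(.036,.032):
    P=np.array([proj(m,[c[0]+r*np.cos(q),c[1]+r*np.sin(q),.103]) for q in t]);P=(P-[200,150])*5
    i=P[:,1].argmin();j=P[:,0].argmax();print(c,r,"top",P[i].round(),"right",P[j].round())
E
```

```text
(0.521, 0.092) 0.036 top [378.  42.] right [556. 216.]
(0.521, 0.092) 0.032 top [378.  62.] right [537. 217.]
(0.521, 0.095) 0.036 top [393.  37.] right [571. 211.]
(0.521, 0.095) 0.032 top [393.  57.] right [551. 212.]
(0.521, 0.098) 0.036 top [407.  32.] right [585. 207.]
(0.521, 0.098) 0.032 top [407.  53.] right [565. 207.]
(0.518, 0.095) 0.036 top [388.  22.] right [567. 197.]
(0.518, 0.095) 0.032 top [388.  43.] right [547. 198.]
(0.524, 0.095) 0.036 top [397.  51.] right [575. 225.]
(0.524, 0.095) 0.032 top [397.  72.] right [555. 226.]
```

Call:
servo_tool(
  targets=[
    [-0.1, 0.35, 0, 0],
    [-0.1, 0.35, 1.5, 0],
    [-0.1, 0.35, 3, 0],
    [-0.1, 0.35, 4, 0],
    [-0.1, 0.35, 4, 0],
  ],
)

```text
time: 7.72
tool_pos: [0.5218, 0.0959, 0.2396]
ee_rot: [-3.14, -0.003, 2.836]
wrist_force: [-0.3, 0.5, -0.9]
width: 0.0197
finger_force: 30.0
```

Call:
servo_tool(
  targets=[
    [0, 0, 2, 0],
    [0, 0, 4, 0],
    [0, 0, 5.5, 0],
    [0, 0, 6.5, 0],
    [0, 0, 6.8, 0],
    [0, 0, 6.8, 0],
  ],
)

```text
time: 8.48
tool_pos: [0.5228, 0.096, 0.1739]
ee_rot: [3.141, 0.001, 2.836]
wrist_force: [0.4, -0.4, -0.4]
width: 0.02
finger_force: 30.0
```

Call:
servo_tool(
  targets=[
    [0, 0, 0.4, 0],
    [0, 0, 0.6, 0],
    [0, 0, 0.6, 0],
    [0, 0, 0.6, 0],
  ],
)

```text
time: 8.98
tool_pos: [0.5227, 0.096, 0.1679]
ee_rot: [3.141, 0.001, 2.836]
wrist_force: [-0.4, -0.9, 0.7]
width: 0.02
finger_force: 30.0
```

Call:
servo_tool(
  targets=[
    [0, 0, 0.1, 0],
    [0, 0, 0.1, 0],
  ],
)

```text
time: 9.22
tool_pos: [0.5228, 0.096, 0.1678]
ee_rot: [3.141, 0.001, 2.836]
wrist_force: [-1.1, -0.7, 5.0]
width: 0.0196
finger_force: 30.0
```

Call:
servo_tool(
  targets=[
    [0, 0, -2.5, 0],
    [0, 0, -5, 0],
    [0, 0, -6.5, 0],
    [0, 0, -6.5, 0],
    [0, 0, -4, 0],
    [0, 0, -1.5, 0],
    [0, 0, -0.3, 0],
    [0, 0, 0, 0],
  ],
)

```text
time: 10.22
tool_pos: [0.5218, 0.0956, 0.1674]
ee_rot: [-3.14, -0.001, 2.836]
wrist_force: [-3.3, -1.3, 12.6]
width: 0.0198
finger_force: 30.0
```

Call:
servo_tool(
  targets=[
    [0, 0, 0, 0],
    [0, 0, 0, 0],
  ],
)

```text
time: 10.48
tool_pos: [0.5217, 0.0956, 0.1674]
ee_rot: [-3.14, -0.001, 2.836]
wrist_force: [-2.8, -0.2, 5.8]
width: 0.0197
finger_force: 30.0
```

Call:
servo_tool(
  targets=[
    [0, 0, -2.5, 0],
    [0, 0, -5, 0],
    [0, 0, -6.5, 0],
    [0, 0, -6.5, 0],
    [0, 0, -4, 0],
    [0, 0, -1.5, 0],
    [0, 0, -0.3, 0],
    [0, 0, 0, 0],
  ],
)

```text
time: 11.48
tool_pos: [0.5218, 0.0957, 0.167]
ee_rot: [-3.14, -0.002, 2.836]
wrist_force: [-4.4, -1.0, 12.3]
width: 0.0198
finger_force: 30.0
```

Call:
servo_tool(
  targets=[
    [0, 0, 0, 0],
    [0, 0, 0, 0],
  ],
)

```text
time: 11.72
tool_pos: [0.5218, 0.0957, 0.1671]
ee_rot: [-3.141, -0.001, 2.836]
wrist_force: [-4.2, -1.4, 4.7]
width: 0.0199
finger_force: 30.0
```

Call:
servo_tool(
  targets=[
    [0, 0, -2.5, 0],
    [0, 0, -5, 0],
    [0, 0, -6.5, 0],
    [0, 0, -6.5, 0],
  ],
)

```text
time: 12.22
tool_pos: [0.5233, 0.0961, 0.2324]
ee_rot: [3.14, 0.002, 2.836]
wrist_force: [0.6, 0.9, -0.4]
width: 0.0198
finger_force: 30.0
```

Call:
servo_tool(
  targets=[
    [0, 0, -3, 0],
    [0, 0, -6.5, 0],
    [0, 0, -8, 0],
    [0, 0, -8, 0],
  ],
)

```text
time: 12.72
tool_pos: [0.5228, 0.096, 0.3115]
ee_rot: [3.141, 0.001, 2.836]
wrist_force: [0.1, 0.2, -0.7]
width: 0.0199
finger_force: 30.0
```

```bash
python3 - <<'E'
from h import *
print(shift([.4619,-.1666,.305],162.5),get_obs()["tool_pos"],get_obs()["ee_rot"])
E
```

```text
(array([ -2.09, -26.88,   0.64]), np.float64(-0.018255273105353353)) [0.52284662 0.09599033 0.31148147] [3.14117837e+00 7.86512657e-04 2.83584142e+00]
```

Call:
servo_tool(
  targets=[
    [0, -5, 0, 0],
    [-0.5, -10, 0.6, 0],
    [-1, -15, 0.6, 0],
    [-1.5, -20, 0.6, 0],
    [-2, -25, 0.6, 0],
    [-2.1, -26.9, 0.6, 0],
    [-2.1, -26.9, 0.6, 0],
    [-2.1, -26.9, 0.6, 0],
  ],
)

```text
time: 13.72
tool_pos: [0.4615, -0.1661, 0.3042]
ee_rot: [3.141, -0.002, 2.836]
wrist_force: [0.9, 0.1, -1.1]
width: 0.0199
finger_force: 30.0
```

Call:
servo_tool(
  targets=[
    [0, 0, 4, 0],
    [0, 0, 8, 0],
    [0, 0, 11, 0],
    [0, 0, 11.4, 0],
    [0, 0, 11.4, 0],
    [0, 0, 11.4, 0],
  ],
)

```text
time: 14.48
tool_pos: [0.4626, -0.167, 0.1935]
ee_rot: [-3.141, 0.004, 2.836]
wrist_force: [0.5, -1.0, -1.3]
width: 0.0197
finger_force: 30.0
```

```bash
python3 - <<'E'
from h import *
print(shift([.5542,-.1757,.1914],162.5),get_obs()["tool_pos"],get_obs()["ee_rot"])
a=snapshot("wrist")
A=cv2.resize(a[130:330,180:380],None,fx=2.9,fy=2.9,interpolation=cv2.INTER_CUBIC)
b=snapshot("scene");cv2.imwrite("a2.png",b)
cv2.imwrite("pics/w4.png",cv2.convertScaleAbs(A,alpha=1.3))
E
```

```text
(array([-9.  ,  1.92,  0.24]), np.float64(0.01176227874242386)) [ 0.46262043 -0.16700859  0.19346866] [-3.14119777  0.0035398   2.83636532]
```

View pics/w4.png

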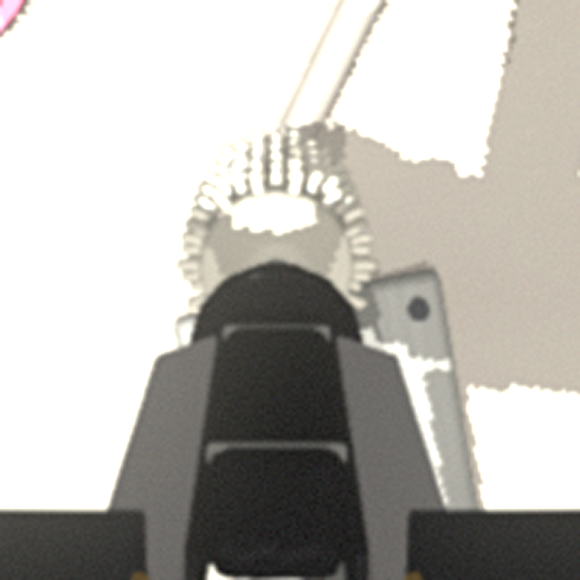

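The brush is still held straight, the head is clear in front of the rack's fork, and the pen is untouched. Next I slide it in.

Call:
servo_tool(
  targets=[
    [-2, 0.43, 0.2, 0],
    [-4, 0.85, 0.2, 0],
    [-6, 1.28, 0.2, 0],
    [-8, 1.7, 0.2, 0],
    [-9, 1.92, 0.2, 0],
    [-9, 1.92, 0.2, 0],
    [-9, 1.92, 0.2, 0],
  ],
)

```text
time: 15.45
tool_pos: [0.5528, -0.1757, 0.1897]
ee_rot: [-3.142, -0.0, 2.836]
wrist_force: [0.3, -0.6, -0.3]
width: 0.0201
finger_force: 30.0
```

Call:
servo_tool(
  targets=[
    [0, 0, 0.5, 0],
    [0, 0, 1.0, 0],
    [0, 0, 1.2, 0],
    [0, 0, 1.2, 0],
    [0, 0, 1.2, 0],
  ],
)

```text
time: 16.08
tool_pos: [0.5529, -0.1756, 0.1786]
ee_rot: [-3.141, 0.0, 2.836]
wrist_force: [-3.3, 1.0, 5.5]
width: 0.0199
finger_force: 30.0
```

Call:
servo_tool(
  targets=[
    [0, 0, -0.04, 0],
    [0, 0, -0.04, 0],
  ],
)

```text
time: 16.32
tool_pos: [0.5529, -0.1757, 0.1786]
ee_rot: [-3.141, -0.0, 2.836]
wrist_force: [-2.4, 0.8, 6.1]
width: 0.0198
finger_force: 30.0
```

Call:
servo_tool(
  targets=[
    [0, 0, 0, 0],
    [0, 0, 0, 0],
    [0, 0, 0, 0],
    [0, 0, 0, 0],
    [0, 0, 0, 0],
    [0, 0, 0, 0],
    [0, 0, 0, 0],
    [0, 0, 0, 0],
  ],
  claw=0,
)

```text
time: 17.32
tool_pos: [0.5532, -0.1757, 0.1779]
ee_rot: [3.141, 0.0, 2.836]
wrist_force: [-0.7, 0.6, 0.1]
width: 0.0934
finger_force: 0.0
```

Call:
servo_tool(
  targets=[
    [0, 0, -2, 0],
    [0, 0, -5, 0],
    [0, 0, -9, 0],
    [0, 0, -13, 0],
    [2, 0, -17, 0],
    [5.5, 0, -18, 0],
    [5.5, 0, -18, 0],
    [5.5, 0, -18, 0],
  ],
)

```text
time: 18.32
tool_pos: [0.501, -0.1592, 0.3573]
ee_rot: [3.141, -0.0, 2.836]
wrist_force: [-0.9, 1.0, -0.5]
width: 0.0942
finger_force: 0.0
```

```bash
python3 - <<'E'
from h import *
a=snapshot("wrist");b=snapshot("side");m=camera_model("wrist")
A=cv2.resize(a,(560,420));B=cv2.resize(b[155:265,225:345],(240,220),interpolation=cv2.INTER_CUBIC)
C=np.zeros((420,800,3),np.uint8);C[:,:560]=A;C[:220,560:]=B
cv2.imwrite("pics/end.png",C);print(get_obs()["tool_pos"],get_obs()["time"],proj(m,[.5535,-.1746,.216]),proj(m,[.5535,-.1746,.151]),proj(m,[.5535,-.1746,.02]))
E
```

```text
[ 0.50111139 -0.1592606   0.35630733] 18.425 (np.float64(276.3041442540998), np.float64(259.7139145160333)) (np.float64(276.0082864864694), np.float64(236.5949835113225)) (np.float64(275.62813661116746), np.float64(206.92328654687682))
```

View pics/end.png

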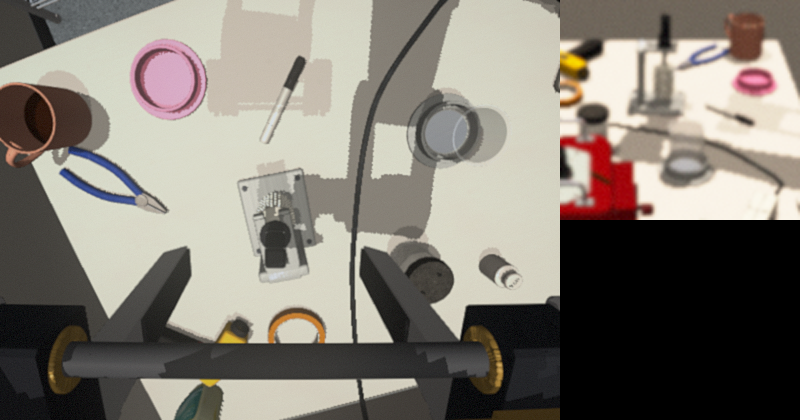

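The brush hangs straight (collar 276,235; handle top 276,256, both as predicted). The beaker stands upright in its stand and the other things have not moved.

```bash
python3 -c "
from bench import *
print(close_job())"
```

```text
the job is handed in; nothing more can be done
None
```

The job is handed in after about 18 s of robot time: three strokes to the beaker's floor, the brush hanging straight in its rack, the beaker upright in its stand, and nothing else seen to have moved.

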